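# Seat the crank wheel and swing its keeper over it

## Robot

A 6-joint arm with a two-finger parallel gripper is mounted at the origin on a cart in front of the work surface, level with it; the furniture and walls round the work are solid. World frame = base frame: x ahead of the robot, y to its left, z up, the work surface at z = 0. Lengths are in m, angles in rad, forces in N, time in s.
With the tool pointing down it reaches from about 0.25 to 0.725 m from the base axis. Payload 9.7 kg.
Tool frame: the origin (TCP) lies midway between the tips of the shut fingers; the grasp point (between the pads) lies bot.grasp_offset behind it (bot.grasp_offset is the distance from the TCP to the grasp point, in m); z points along the fingers, y is the line along which they close (so a half turn about z gives the same grasp; the last joint's range is limited). The gripper opens to 85 mm and grips with 20 to 120 N. Pads are 22 mm wide; open, the fingers measure 114 mm over their backs; the gripper's body (76 mm by 85 mm) begins 54 mm behind the grasp point. The pads swing forward as they close: fully open they stand 13 mm farther back than shut.
Start: joints at [1.148, 0.087, 0.176, 1.66, 0, 1.571], TCP at [0.226, 0.502, 0.199] pointing down, gripper open.
Joint ranges: [-3.13, 3.13], [-0.85, 1.81], [-1.15, 1.24], [-2.2, 2.28], [-1.44, 1.52], [-3.14, 3.14]. Speed limits (rad/s): [2.22, 2.22, 2.57, 3.14, 3.14, 3.14].

## Interface

Orientations are given as a unit quaternion [w, x, y, z].
In Python, from plant import bot, fingers, kin, cams gives the robot as it stands. The module is installed in compiled form; this text tells all that it offers. Calls block until the motion is done:
- bot.move_pose(position, orientation): joint-space move of the TCP to a pose.
- bot.move_straight(position, ori=None, vel=0.15): straight line of the TCP; ori=None keeps the orientation; vel is the mean speed in m/s.
- bot.movej(angles): joint-space move.
- fingers.set_gripper(opening, force=None): finger opening in m; force is the grip in N (None keeps the last); returns when the fingers have stopped.
- bot.hold(seconds).
- kin.solve_ik(position, orientation): joint angles nearest the present ones, or None.
- bot.state(): the state.
- cams.capture(name): name is "side" or "top" or "wrist"; returns (picture, depth): 400x640x3 uint8, red, green, blue; 400x640 float32, m along the optical axis (not along the pixel's ray), 0 where there is no reading.
- cams.calibration(name): a dict with "camera_matrix" (3x3 intrinsics, pixels), "world_from_camera" (4x4, takes a point from camera to world coordinates). Camera axes: x right, y up, looking along -z (the intrinsics and any distortion apply to the point x, -y, -z); pixel columns grow to the right and rows downward; lengths in m; the calibration is good to about 2 mm. A picture is of the moment at which its call begins: read the wrist's pose just before it. calibration takes no time and is no camera call; for the wrist camera it gives the pose at the moment of the call.
A pose or a line that the arm cannot do raises bot.Unreachable and nothing moves.
- bot.job_done(): hands the job in; it is judged then, once.
The state is a dict: "time": time; "qpos": joint angles; "qd": joint speeds; "effort": joint torques, N m; "ee_pos": TCP position; "orientation": TCP orientation; "ft_force": force on the tool from outside, world axes, zero at the start; "torque": the same for the moment, N m; "gripper_width": finger opening in m; "grasp_force": force on a finger pad.
Only numpy, scipy, OpenCV 4.12 (cv2) and the standard library are available. Lean on these libraries where they do the work, as an engineer would, in place of code of your own. Each camera call takes 0.05 s, during which the arm holds its last target. There are 200 camera calls.

## Task

The crank wheel of the hand winder is sitting high because the lugs under it do not face the hidden notches of its seat. Push its upright black handle round, in either direction, until you feel the wheel drop fully home, then swing the red keeper all the way round over the wheel's rim so that it cannot come off. Leave the jar, the sanding block and the tape measure where they stand.

Things in the scene. Friction and masses are not known exactly. Their poses are not given: they have to be found in the camera images.
- winder: Fixed hand winder: blue gear housing 128 x 128 mm, 40 mm high, on a foot plate. Origin on the wheel's upright axis at bench height, z up; the keeper's steel post (22 mm dia.) stands 90 mm from it on the +y side. The shaft (24 mm dia., top at 97 mm) is locked. The seat under the wheel has three notches 120 degrees apart, 8 mm deep, at an angle that is hidden and always different.
- crank_wheel: Loose dark disc wheel, 130 mm dia., about 0.5 kg, on the shaft with 1 mm play, on three hidden lugs 50 mm from its axis, one under the handle. Origin on its axis at the lugs' feet, 20 mm below the disc's top face: 59 mm above the bench while high, 51 mm when home, where the lugs stop it turning. Hub 44 mm dia., 15 mm tall. The next notch is 20 to 100 degrees away. Turns with 2 to 5 N.
- crank_grip (a point): Mid-height of the wheel's upright black handle, a round grip 20 mm in diameter and 45 mm tall standing on the disc 52 mm from the axis, on the wheel's -y side; this point is 22 mm above the disc's top face.
- keeper (a joint): Angle of the red keeper about its post. 0 = fully open, clear of the wheel; grows clockwise seen from above to its stop at 1.87, where the arm points from the post straight at the wheel's axis, over the rim. Stays where it is left; moves with about 1 N. The arm's underside is 74 mm above the bench: 3 mm over a wheel that is home, but it runs into the edge of one that sits high.
- keeper_peg (a point): Middle of the red upright peg at the end of the keeper's arm, 45 mm from the post's axis; 13 mm in diameter, standing from 82 to 114 mm above the bench; this point is at 98 mm. Push it sideways to swing the keeper.
- jar_screws: Screw jar with a black lid, 66 mm in diameter, 90 mm high, beside the winder; origin at the centre of its underside. Leave it alone.
- sanding_block: Brown cork sanding block 63 x 101 x 32 mm beside the winder; origin at the centre of its underside. Leave it alone.
- tape_measure: Yellow tape measure 36 x 73 mm, 61 mm high, beside the winder; origin at the centre of its underside. Leave it alone.

How it is judged:
By the outcome, as a careful person would: the job done as asked, in the order asked, and still so for the second after the job is handed in, with the robot touching nothing.
It also fails if it takes over 48 s, if anything falls off the work surface, if the arm or the gripper's body presses on something with over 40 N, if the wrist force passes 120 N, or if a joint passes its speed limit or range.

## Working session

There is one attempt and no reset: what is moved stays moved. The work goes in short steps, each a Python script; the robot and the scene stay as the last script left them, time stands still between calls to the robot, and variables do not carry over. Pictures are saved under pics/ and viewed, at most 10 in all, crops included, and the job is handed in when it is done.

```bash
mkdir -p pics; python3 - <<'E'
from plant import bot,fingers,kin,cams
import numpy as np,cv2
for n in ("top","side"):
    p,d=cams.capture(n); np.savez(f"{n}.npz",p=p,d=d); cv2.imwrite(f"pics/{n}.png",p[:,:,::-1])
    c=cams.calibration(n); print(n,np.round(c["camera_matrix"],1).tolist(),np.round(c["world_from_camera"],3).tolist(),c.keys())
s=bot.state();print(s,bot.grasp_offset)
E
```

```text
top [[431.5, 0.0, 314.1], [0.0, 431.5, 200.9], [0.0, 0.0, 1.0]] [[-0.022, 0.996, -0.09, 0.469], [-1.0, -0.022, 0.006, 0.332], [0.004, 0.09, 0.996, 1.024], [0.0, 0.0, 0.0, 1.0]] dict_keys(['camera_matrix', 'world_from_camera'])
side [[502.0, 0.0, 321.7], [0.0, 502.0, 193.3], [0.0, 0.0, 1.0]] [[0.922, 0.221, -0.319, 0.205], [-0.388, 0.528, -0.755, -0.495], [0.001, 0.82, 0.572, 0.717], [0.0, 0.0, 0.0, 1.0]] dict_keys(['camera_matrix', 'world_from_camera'])
{'time': 0.1, 'qpos': array([ 1.14798346e+00,  8.74328701e-02,  1.75226807e-01,  1.65977033e+00,
       -2.25739071e-05,  1.57078775e+00]), 'qd': array([ 0.00074181, -0.0009648 ,  0.00222987, -0.00042506, -0.00029097,
        0.00144706]), 'effort': array([ 6.66933574e-04, -5.21561193e+01,  4.65652084e+01,  1.61572814e-02,
        4.59044907e-05,  2.15423165e-05]), 'ee_pos': array([0.22559459, 0.50135888, 0.19864558]), 'orientation': array([-1.12776693e-04,  2.09830993e-01,  9.77737493e-01, -5.79265644e-04]), 'ft_force': array([-0.23130745,  0.16876061, -1.29737973]), 'torque': array([-0.03799854,  0.01337884, -0.01946375]), 'grasp_force': 0.0, 'gripper_width': 0.08491069653492679} 0.0187
```

View pics/top.png

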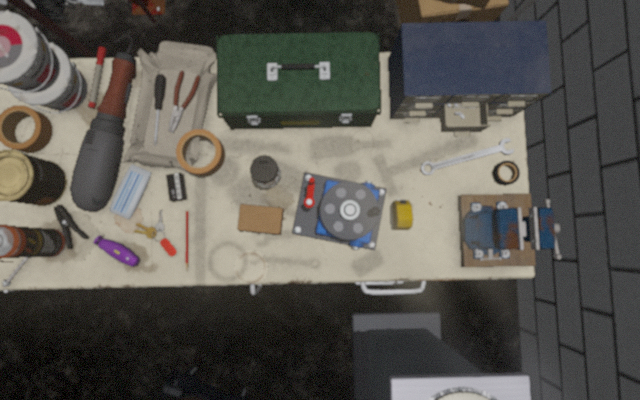

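View pics/side.png

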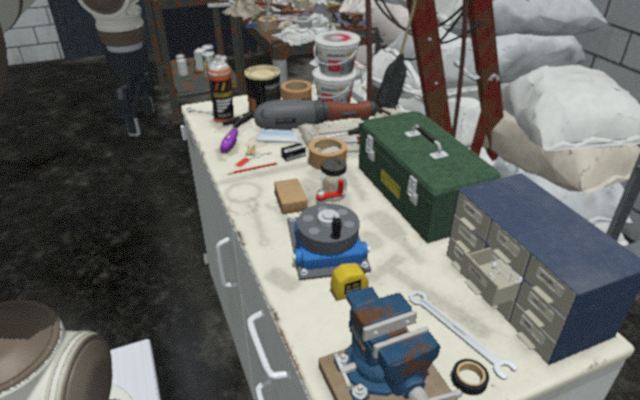

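Top view: wheel hub is at about (349,210), the red keeper at about (309,190), and the handle is probably right of the hub. The jar is at (264,170), the block at (260,219) and the tape at (402,214). Next I'll enlarge both views and measure.

```bash
cat > h.py <<'E'
from plant import bot,fingers,kin,cams
import numpy as np,cv2
def ray(c,uv):
    K,T=c["camera_matrix"],c["world_from_camera"]
    d=np.linalg.inv(K)@np.array([uv[0],uv[1],1.]); return T[:3,3],T[:3,:3]@(d*[1,-1,-1])
def onplane(c,uv,z):
    o,d=ray(c,uv); return o+d*(z-o[2])/d[2]
def cloud(c,D):
    v,u=np.mgrid[:400,:640]; K,T=c["camera_matrix"],c["world_from_camera"]
    P=np.stack([(u-K[0,2])/K[0,0]*D,-(v-K[1,2])/K[1,1]*D,-D],-1)
    return P@T[:3,:3].T+T[:3,3]
def red(p):
    h=cv2.cvtColor(p,cv2.COLOR_RGB2HSV).astype(int); return ((h[...,0]<8)|(h[...,0]>172))&(h[...,1]>150)&(h[...,2]>90)
E
python3 - <<'E'
from h import *
crops=[]
for n,(x,y,w,h) in dict(top=(230,140,200,120),side=(270,150,120,160)).items():
    z=np.load(n+".npz");p,d=z["p"],z["d"];c=cams.calibration(n)
    crops.append(cv2.resize(p[y:y+h,x:x+w],None,fx=4 if n=="top" else 3.5,fy=4 if n=="top" else 3.5,interpolation=cv2.INTER_CUBIC))
    P=cloud(c,d); m=red(p); m[:y]=0;m[y+h:]=0;m[:,:x]=0;m[:,x+w:]=0
    k,l,s,ce=cv2.connectedComponentsWithStats(m.astype(np.uint8))
    for i in range(1,k):
        if s[i,4]>8: q=P[l==i]; print(n,s[i],ce[i].round(1),q.min(0).round(3),np.median(q,0).round(3),q.max(0).round(3))
    B=P[y:y+h,x:x+w]; 
    for lo,hi in((.07,.086),(.088,.1),(.105,.13)):
        q=B[(B[...,2]>lo)&(B[...,2]<hi)]
        print(n,lo,len(q),q.min(0).round(3),q.mean(0).round(3),q.max(0).round(3)) if len(q) else 0
cv2.imwrite("pics/c1.png",crops[0][:,:,::-1]);cv2.imwrite("pics/c2.png",crops[1][:,:,::-1])
E
```

```text
top [304 178  10  30 144] [309.7 192.1] [0.543 0.328 0.009] [0.575 0.335 0.083] [0.6   0.35  0.118]
top 0.07 2526 [0.469 0.187 0.071] [0.536 0.26  0.08 ] [0.65  0.467 0.086]
top 0.088 887 [0.512 0.204 0.088] [0.594 0.371 0.092] [0.657 0.466 0.1  ]
top 0.105 109 [0.518 0.191 0.106] [0.548 0.239 0.119] [0.602 0.337 0.128]
side [317 180  26  20 153] [332.7 192.1] [ 0.205 -0.495  0.076] [0.583 0.329 0.082] [0.602 0.344 0.717]
side 0.07 2114 [0.468 0.184 0.07 ] [0.55  0.27  0.079] [0.743 0.492 0.086]
side 0.088 621 [0.512 0.187 0.088] [0.603 0.348 0.092] [0.742 0.466 0.1  ]
side 0.105 657 [ 0.455 -0.02   0.105] [0.529 0.102 0.121] [0.738 0.428 0.13 ]
```

View pics/c1.png

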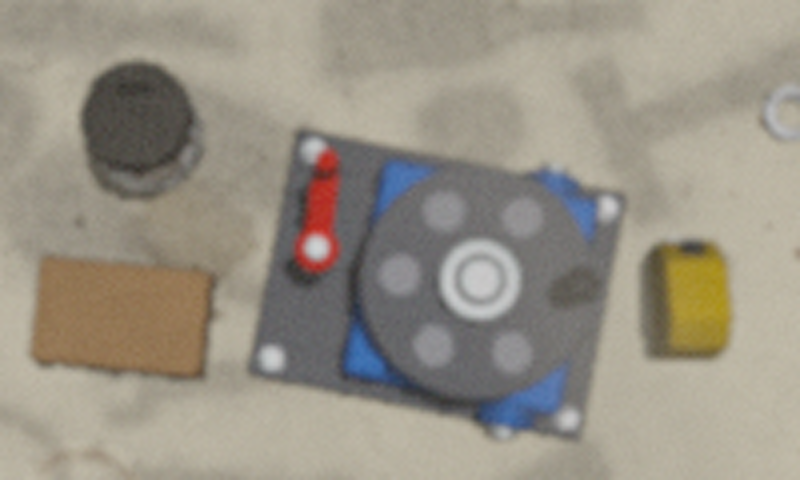

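View pics/c2.png

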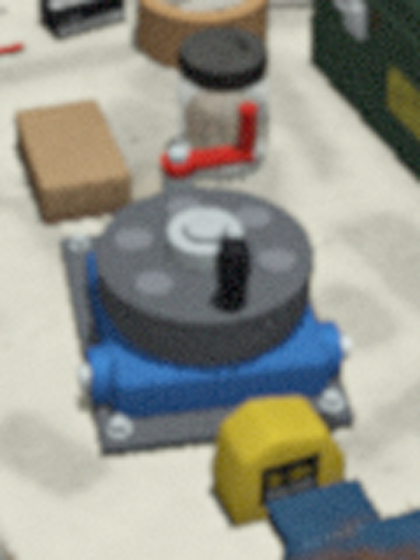

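The keeper is open, with its post at top pixel (309,202) and its peg at (312,180). The hub is at (350,210) and the handle stands on the right side at about (375,211). Now for the geometry and an IK check for the push arc.

```bash
cat >> h.py <<'E'
def quat(a):  # tool pointing down, tool y (closing line) along world angle a
    from scipy.spatial.transform import Rotation as R
    y=np.array([np.cos(a),np.sin(a),0]);z=np.array([0,0,-1.]);x=np.cross(y,z)
    q=R.from_matrix(np.stack([x,y,z],1)).as_quat(); return q[[3,0,1,2]]
E
python3 - <<'E'
from h import *
z=np.load("top.npz");c=cams.calibration("top");P=cloud(c,z["d"])
A=onplane(c,(350,209.75),.095);post=onplane(c,(309,201.75),.085);peg=onplane(c,(312,180),.114)
print("axis",A,"post",post,"peg",peg,np.hypot(*(post-A)[:2]),np.hypot(*(peg-post)[:2]))
for n in("top","side"):
    z=np.load(n+".npz");P=cloud(cams.calibration(n),z["d"])
    m=(P[...,2]>.105)&(P[...,2]<.135)&(np.hypot(P[...,0]-A[0],P[...,1]-A[1])<.08);m&=np.hypot(P[...,0]-A[0],P[...,1]-A[1])>.03
    q=P[m];print(n,"handle",len(q),np.median(q,0),q.min(0),q.max(0))
    dk=(z["p"].max(2)<45);v,u=np.nonzero(dk[185:250,300:400]);print(n,len(u),u.mean()+300 if len(u) else 0,v.mean()+185 if len(u) else 0)
w=post-A;yaw=np.arctan2(w[1],w[0])-np.pi/2;k=np.arctan2(*(peg-post)[[1,0]])
print("yaw",np.degrees(yaw),"keeper open angle",k-np.arctan2(-w[1],-w[0]))
h0=yaw-np.pi/2
for sg in(-1,1):
  for fl in(0,np.pi):
    out=[]
    for t in range(0,111,22):
        a=h0+sg*np.radians(t);p=[A[0]+.052*np.cos(a),A[1]+.052*np.sin(a),.09]
        j=kin.solve_ik(p,quat(a+np.pi/2+fl));out.append(None if j is None else np.round(j,2)[[0,4,5]].tolist())
    print(sg,fl,out)
kc=np.arctan2(-w[1],-w[0])
for fl in(0,np.pi):
  print("keep",fl,[None if (j:=kin.solve_ik([post[0]+.045*np.cos(kc+t),post[1]+.045*np.sin(kc+t),.094],quat(kc+t+np.pi/2+fl))) is None else np.round(j,2)[5] for t in(1.87,1.4,.9,.4,0)])
E
```

```text
axis [0.53201312 0.24997884 0.095     ] post [0.55214495 0.33812369 0.085     ] peg [0.59585093 0.33059108 0.114     ] 0.09041463440346831 0.04435033395741669
top handle 77 [0.5269545  0.20046433 0.12210835] [0.51837079 0.19126089 0.10594422] [0.53743029 0.20851349 0.1276811 ]
top 0 0 0
side handle 115 [0.52461756 0.19237464 0.11783304] [0.51702009 0.18685276 0.10534807] [0.53589539 0.20725822 0.12469055]
side 174 351.7931034482759 219.55747126436782
yaw -12.865387123213637 keeper open angle 1.6246690224571172
-1 0 [[0.37, 0.0, 2.16], [0.39, 0.0, 2.57], [0.43, 0.0, 2.99], [0.46, 0.0, -2.87], [0.5, 0.0, -2.46], [0.52, 0.0, -2.05]]
-1 3.141592653589793 [[0.37, 0.0, -0.98], [0.39, 0.0, -0.57], [0.43, 0.0, -0.15], [0.46, 0.0, 0.27], [0.5, 0.0, 0.68], [0.52, 0.0, 1.09]]
1 0 [[0.37, 0.0, 2.16], [0.35, 0.0, 1.76], [0.35, 0.0, 1.38], [0.36, 0.0, 1.01], [0.39, 0.0, 0.65], [0.41, 0.0, 0.29]]
1 3.141592653589793 [[0.37, 0.0, -0.98], [0.35, 0.0, -1.38], [0.35, 0.0, -1.76], [0.36, 0.0, -2.13], [0.39, 0.0, -2.5], [0.41, 0.0, -2.85]]
keep 0 [np.float64(0.44), np.float64(0.89), np.float64(1.38), np.float64(1.88), np.float64(2.29)]
keep 3.141592653589793 [np.float64(-2.7), np.float64(-2.25), np.float64(-1.77), np.float64(-1.26), np.float64(-0.85)]
```

```bash
python3 - <<'E'
from h import *
A=np.array([.532,.250]);h0=np.arctan2(.1995-.25,.5265-.532)
fingers.set_gripper(.046)
P=lambda a,z:[A[0]+.052*np.cos(a),A[1]+.052*np.sin(a),z]
bot.move_pose(P(h0,.22),quat(h0-np.pi/2))
c=cams.calibration("wrist");p,d=cams.capture("wrist");cv2.imwrite("pics/w1.png",p[:,:,::-1]);np.savez("w1.npz",p=p,d=d,**c)
s=bot.state();print(s["time"],s["ee_pos"],s["ft_force"])
Q=cloud(c,d);r=np.hypot(Q[...,0]-A[0],Q[...,1]-A[1]);m=(Q[...,2]>.112)&(Q[...,2]<.132)&(r<.08)&(r>.03);q=Q[m]
if len(q):print(len(q),np.median(q,0),q.min(0),q.max(0))
q=Q[(Q[...,2]>.09)&(Q[...,2]<.101)&(r<.03)]
if len(q):print("shaft",len(q),(q.min(0)+q.max(0))/2,q.min(0),q.max(0))
E
```

```text
2.9 [0.5262035  0.19865932 0.21998736] [-0.0226171   0.71118919 -0.63750406]
402 [0.52792782 0.19748748 0.12230746] [0.51840305 0.18960916 0.11216987] [0.5375338  0.208123   0.12519587]
shaft 1385 [0.53381765 0.25107267 0.09459213] [0.51211939 0.22948115 0.09001721] [0.55551592 0.27266418 0.09916705]
```

View pics/w1.png

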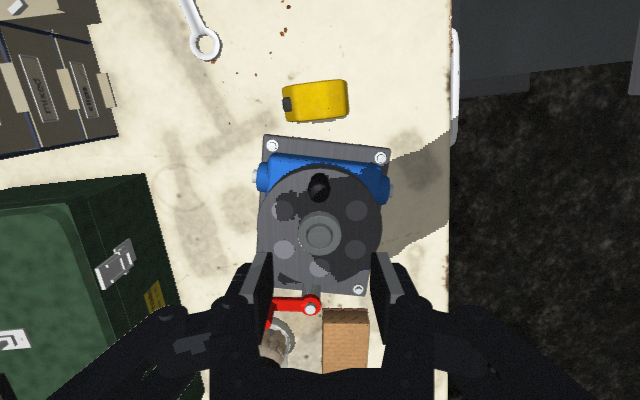

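The wrist view shows the handle at (319,187) and the hub at (319,236). Depth puts the handle at (0.528, 0.1985) and the axis at (0.533, 0.2505), a radius of 52 mm, so this fits. Next I lower over the handle and push clockwise.

```bash
python3 - <<'E'
from h import *
A=np.array([.533,.2505]);h0=np.arctan2(-.052,-.0052)
P=lambda a,z:[A[0]+.052*np.cos(a),A[1]+.052*np.sin(a),z]
bot.move_straight(P(h0,.088),quat(h0-np.pi/2))
fingers.set_gripper(.032)
bot.hold(.1);f0=bot.state()["ft_force"];print(bot.state()["time"],f0,bot.state()["gripper_width"])
log=[];stop=0
for t in range(4,132,4):
    a=h0-np.radians(t);bot.move_straight(P(a,.088),quat(a-np.pi/2),vel=.035)
    f=bot.state()["ft_force"]-f0
    ft=f[:2]@[-np.sin(a),np.cos(a)]  # reaction opposes clockwise push => positive
    log.append((t,round(ft,1),round(f[:2]@[np.cos(a),np.sin(a)],1),round(f[2],1)))
    if ft>10: stop+=1
    if ft>14 or stop>1: break
print(log)
a=h0-np.radians(t-6);bot.move_straight(P(a,.088),quat(a-np.pi/2),vel=.03);bot.hold(.2)
print(bot.state()["time"],bot.state()["ft_force"]-f0)
p,d=cams.capture("top");Q=cloud(cams.calibration("top"),d);r=np.hypot(Q[...,0]-A[0],Q[...,1]-A[1]);th=np.arctan2(Q[...,1]-A[1],Q[...,0]-A[0])
z0=np.load("top.npz")["d"];Q0=cloud(cams.calibration("top"),z0)
m=(r>.027)&(r<.058)&(abs((th-a+np.pi)%(2*np.pi)-np.pi)>1.3)
print("disc z",np.median(Q[m][:,2]),"before",np.median(Q0[m][:,2]),m.sum())
E
```

```text
4.325 [0.00683433 0.26042518 0.3473042 ] 0.03179749664517982
[(4, np.float64(0.1), np.float64(-0.7), np.float64(0.1)), (8, np.float64(0.9), np.float64(0.8), np.float64(-0.3)), (12, np.float64(0.9), np.float64(0.3), np.float64(-0.7)), (16, np.float64(0.6), np.float64(-0.4), np.float64(-0.5)), (20, np.float64(2.4), np.float64(-0.6), np.float64(-0.0)), (24, np.float64(1.3), np.float64(-0.4), np.float64(0.3)), (28, np.float64(2.5), np.float64(-1.0), np.float64(0.9)), (32, np.float64(2.1), np.float64(-0.2), np.float64(0.8)), (36, np.float64(1.3), np.float64(-0.7), np.float64(-0.5)), (40, np.float64(1.2), np.float64(-0.3), np.float64(0.4)), (44, np.float64(1.2), np.float64(-0.9), np.float64(0.6)), (48, np.float64(1.1), np.float64(-1.0), np.float64(0.4)), (52, np.float64(0.7), np.float64(-1.1), np.float64(0.5)), (56, np.float64(2.2), np.float64(-0.6), np.float64(-0.2)), (60, np.float64(1.2), np.float64(-0.2), np.float64(0.6)), (64, np.float64(1.3), np.float64(-1.6), np.float64(0.9)), (68, np.float64(1.7), np.float64(-0.3), np.float64(0.2)), (72, np.float64(1.9), np.float64(-1.1), np.float64
[... 239 characters left out ...]
4)), (92, np.float64(0.1), np.float64(-0.2), np.float64(-0.7)), (96, np.float64(0.2), np.float64(-0.6), np.float64(0.4)), (100, np.float64(0.5), np.float64(-0.4), np.float64(-0.6)), (104, np.float64(0.8), np.float64(-0.5), np.float64(-0.5)), (108, np.float64(0.2), np.float64(-0.0), np.float64(-0.4)), (112, np.float64(0.4), np.float64(0.0), np.float64(0.3)), (116, np.float64(0.3), np.float64(-0.3), np.float64(-0.9)), (120, np.float64(0.3), np.float64(-0.4), np.float64(-0.2)), (124, np.float64(0.7), np.float64(0.6), np.float64(0.4)), (128, np.float64(0.3), np.float64(0.8), np.float64(-0.5))]
12.8583 [-0.57178383 -0.49497221 -0.11098612]
disc z 0.5722136285245378 before 0.001047256096960214 138
```

The push force vanished at about 84°, so I'll raise and look.

```bash
python3 - <<'E'
from h import *
s=bot.state();p=s["ee_pos"]
bot.move_straight([p[0],p[1],.24],vel=.25)
c=cams.calibration("wrist");p,d=cams.capture("wrist");cv2.imwrite("pics/w2.png",p[:,:,::-1]);np.savez("w2.npz",p=p,d=d,**c)
A=np.array([.533,.2505]);Q=cloud(c,d);r=np.hypot(Q[...,0]-A[0],Q[...,1]-A[1]);v=Q[...,2]
for lo,hi in((.03,.055),):
    m=(r>.03)&(r<.05)&(v>.05)&(v<.1);print("disc",np.median(v[m]),np.percentile(v[m],[10,90]),m.sum())
m=(v>.1)&(v<.132)&(r<.075)&(r>.03);q=Q[m];print("handle",len(q),np.median(q,0),q.min(0),q.max(0))
m=(v>.08)&(v<.1)&(r<.03);q=Q[m];print("hub",len(q),(q.min(0)+q.max(0))/2,np.median(q,0))
print(bot.state()["time"],bot.state()["ee_pos"])
E
```

```text
disc 0.07127360928233328 [0.07034055 0.07230596] 3590
handle 379 [0.4823317  0.24755094 0.11396126] [0.47354411 0.23627096 0.10022374] [0.49357967 0.25566841 0.11742885]
hub 1236 [0.53520666 0.25146359 0.08967625] [0.53202967 0.25358386 0.0864102 ]
13.7167 [0.49153758 0.28214313 0.23806989]
```

View pics/w2.png

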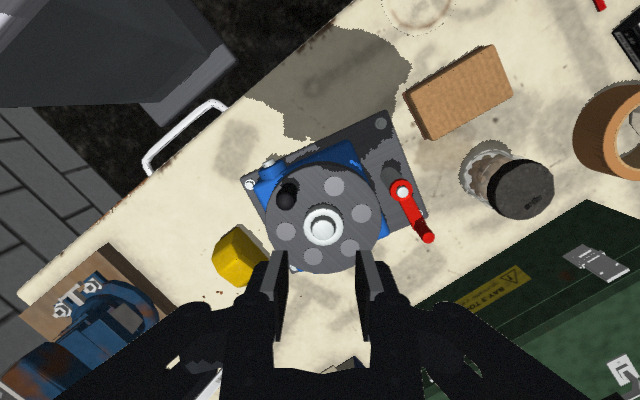

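The disc top now reads 71 mm everywhere, so the wheel is home. The handle is at about (0.482, 0.2475), an 81° turn. The keeper is still open, with its post at (402,191) and peg tip at (428,238). Now I'll measure the peg and post in this view.

```bash
python3 - <<'E'
from h import *
z=np.load("w2.npz");c=z;Q=cloud(z,z["d"]);v=Q[...,2]
print("post",onplane(c,(402,191),.088),"peg",onplane(c,(428,238),.114))
m=red(z["p"]);m[:150]=0;m[270:]=0;m[:,:370]=0;m[:,450:]=0
for lo,hi in((.07,.09),(.1,.12)):
    q=Q[m&(v>lo)&(v<hi)];print(lo,len(q),np.median(q,0),q.min(0),q.max(0))
m=(v>.08)&(v<.105)&(np.hypot(Q[...,0]-.552,Q[...,1]-.338)<.012)&(z["p"].min(2)>120)
print("screw",m.sum(),np.median(Q[m],0))
m=(v>.109)&(v<.12)&(np.hypot(Q[...,0]-.595,Q[...,1]-.333)<.03);print("pegtop",m.sum(),np.median(Q[m],0))
E
```

```text
post [0.55261281 0.33959439 0.088     ] peg [0.59849895 0.33264254 0.114     ]
0.07 630 [0.56828479 0.33645534 0.08212021] [0.54223956 0.32631211 0.07925064] [0.5980756  0.35072675 0.08593642]
0.1 111 [0.59734804 0.33305551 0.11409148] [0.59177884 0.3273854  0.11143518] [0.60327393 0.33878599 0.11573852]
screw 95 [0.55328429 0.33913662 0.08812696]
pegtop 144 [0.59686193 0.33324102 0.1138085 ]
```

```bash
python3 - <<'E'
from h import *
C=np.array([.553,.339]);R=.0448;a0=np.radians(-7.7);ac=np.arctan2(.251-.339,.534-.553)
P=lambda a,z:[C[0]+R*np.cos(a),C[1]+R*np.sin(a),z]
Qt=lambda a:quat(a+np.pi/2)
fingers.set_gripper(.042)
bot.move_pose(P(a0,.2),Qt(a0)); bot.move_straight(P(a0,.092))
fingers.set_gripper(.022);bot.hold(.1);f0=bot.state()["ft_force"];print(bot.state()["time"],f0,np.degrees(ac))
log=[];a=a0;hit=0
while a>ac-np.radians(14):
    a-=np.radians(4 if a>ac+.15 else 1.5)
    bot.move_straight(P(a,.092),Qt(a),vel=.035)
    f=bot.state()["ft_force"]-f0;ft=f[:2]@[-np.sin(a),np.cos(a)]
    log.append((int(np.degrees(a)),round(float(ft),1),round(float(f[2]),1)))
    if ft>8: break
print(log);bot.hold(.2);s=bot.state();print(s["time"],s["ft_force"]-f0,s["ee_pos"])
E
```

```text
15.85 [-0.54618841 -0.41766037 -0.24413121] -102.1836565859874
[(-11, 1.1, 0.3), (-15, 0.8, 0.2), (-19, 0.6, 0.7), (-23, 0.7, -0.6), (-27, -0.0, 1.3), (-31, 0.5, 0.0), (-35, 0.5, 0.1), (-39, 1.0, 0.7), (-43, 0.8, 0.9), (-47, 1.2, 1.1), (-51, 0.4, -0.2), (-55, 0.9, 0.3), (-59, 1.1, 0.7), (-63, 0.6, 1.0), (-67, 0.7, 0.8), (-71, 1.3, 0.0), (-75, 0.4, 0.7), (-79, 0.5, 0.3), (-83, -0.2, 0.8), (-87, 1.5, 0.4), (-91, 0.9, -0.3), (-95, 0.8, 0.2), (-97, 1.1, 0.4), (-98, 0.9, 0.8), (-100, 1.1, -0.5), (-101, 0.6, 0.3), (-103, 0.7, -0.2), (-104, 0.2, -0.3), (-106, 0.8, 0.1), (-107, 0.8, 0.4), (-109, 0.9, -0.3), (-110, 0.1, 0.2), (-112, -0.2, 0.5), (-113, 0.7, 0.1), (-115, 0.3, 0.1), (-116, 0.3, -0.2)]
25.05 [ 0.90910809 -0.14529733  0.19951144] [0.53293538 0.29894174 0.09203742]
```

```bash
python3 - <<'E'
from h import *
s=bot.state();p=s["ee_pos"];print(s["gripper_width"])
bot.move_straight([p[0],p[1],.24],vel=.25)
c=cams.calibration("wrist");p,d=cams.capture("wrist");cv2.imwrite("pics/w3.png",p[:,:,::-1]);np.savez("w3.npz",p=p,d=d,**c)
Q=cloud(c,d);v=Q[...,2];m=red(p)&(np.hypot(Q[...,0]-.553,Q[...,1]-.339)<.06)
for lo,hi in((.07,.09),(.1,.12)):
    q=Q[m&(v>lo)&(v<hi)]
    if len(q):print(lo,len(q),np.median(q,0),q.min(0),q.max(0))
r=np.hypot(Q[...,0]-.534,Q[...,1]-.251);m=(r>.03)&(r<.05)&(v>.05)&(v<.08)&(p.max(2)<200)&~red(p);print("disc",np.median(v[m]))
print(bot.state()["time"])
E
```

```text
0.02187337756743036
0.07 786 [0.56986298 0.33710424 0.08207626] [0.54269011 0.32668156 0.07771711] [0.6027092  0.35063955 0.08955765]
0.1 166 [0.59815531 0.33324371 0.1139667 ] [0.59220911 0.32703425 0.10750849] [0.60428344 0.3391782  0.11596079]
disc 0.0712792589139627
25.8417
```

View pics/w3.png

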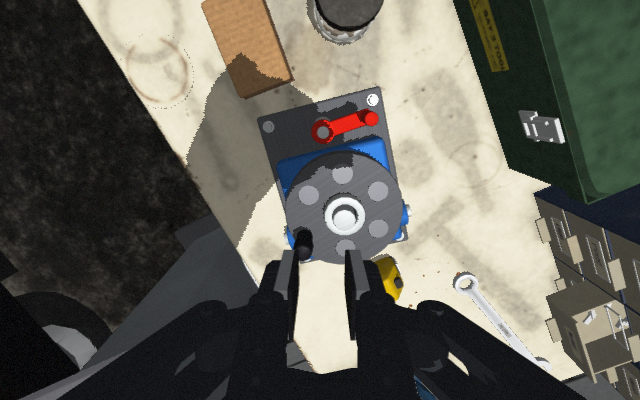

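The keeper hasn't moved: post (322,132), peg (370,118). The disc is still at 71 mm. Contact with the handle ended just when it dropped 8 mm, so the fingertips must sit higher than the TCP figure says. I'll check the tips in the wrist depth.

```bash
python3 - <<'E'
from h import *
print(bot.state()["ee_pos"],bot.state()["gripper_width"])
for f in("w1","w2","w3"):
    z=np.load(f+".npz");d=z["d"];Q=cloud(z,d)
    m=(d>.02)&(Q[...,2]>.15);m[:200]=0;m[:,:230]=0;m[:,410:]=0
    v,u=np.nonzero(m);T=z["world_from_camera"]
    print(f,"cam",T[:3,3].round(3),"look",(-T[:3,2]).round(2),m.sum())
    for lo,hi in((0,320),(320,640)):
        k=(u>lo)&(u<hi);q=Q[v[k],u[k]]
        i=np.argsort(q[:,2])[:30];print(q[i].mean(0).round(3),np.percentile(q[:,2],[0,1,5]).round(3),u[k][i].mean().round(),v[k][i].mean().round())
E
```

```text
[0.53259742 0.29872874 0.23803166] 0.022247249065142024
w1 cam [0.518 0.121 0.395] look [ 0.03  0.3  -0.95] 13248
[0.549 0.197 0.256] [0.254 0.259 0.266] 273.0 271.0
[0.503 0.201 0.256] [0.254 0.259 0.266] 370.0 270.0
w2 cam [0.43  0.331 0.414] look [ 0.24 -0.19 -0.95] 15480
[0.481 0.27  0.273] [0.271 0.277 0.285] 286.0 267.0
[0.501 0.297 0.273] [0.271 0.277 0.285] 357.0 266.0
w3 cam [0.568 0.369 0.413] look [-0.14 -0.27 -0.95] 16823
[0.525 0.31  0.274] [0.272 0.278 0.287] 296.0 259.0
[0.546 0.299 0.274] [0.272 0.278 0.286] 347.0 259.0
```

The fingertips really sit about 34 mm above the reported TCP. They therefore passed over the peg, and slid over the handle once it had dropped. I'll redo the keeper 32 mm lower, since there is nothing under the pads at the open peg, and watch fz.

```bash
python3 - <<'E'
from h import *
C=np.array([.553,.339]);R=.0448;a0=np.radians(-7.7);ac=np.arctan2(.251-.339,.534-.553);Z=.061
P=lambda a,z:[C[0]+R*np.cos(a),C[1]+R*np.sin(a),z]
Qt=lambda a:quat(a+np.pi/2)
fingers.set_gripper(.042)
bot.move_pose(P(a0,.16),Qt(a0)); bot.move_straight(P(a0,Z))
fingers.set_gripper(.022,40);bot.hold(.1);f0=bot.state()["ft_force"];print(bot.state()["time"],f0)
log=[];a=a0
while a>ac-np.radians(12):
    a-=np.radians(5 if a>ac+.1 else 2)
    bot.move_straight(P(a,Z),Qt(a),vel=.05)
    f=bot.state()["ft_force"]-f0;ft=f[:2]@[-np.sin(a),np.cos(a)]
    log.append((int(np.degrees(a)),round(float(ft),1),round(float(f[2]),1)))
    if ft>9 or abs(f[2])>8: break
print(log);s=bot.state();print(s["time"],s["ft_force"]-f0,s["ee_pos"])
E
```

```text
29.0833 [-0.06353369  0.52035808  0.4252728 ]
[(-12, -0.2, -0.2), (-17, -0.7, -0.8), (-22, -0.6, -0.6), (-27, -1.0, -0.7), (-32, -1.2, 0.1), (-37, 0.7, -0.8), (-42, -0.0, -0.3), (-47, -1.0, 0.3), (-52, -0.3, 0.4), (-57, 0.5, -0.4), (-62, 0.5, -0.2), (-67, 0.3, -0.2), (-72, -0.2, 0.5), (-77, 0.5, -0.0), (-82, 0.2, -0.2), (-87, 0.2, -0.5), (-92, -0.4, -0.4), (-97, 0.2, -0.5), (-99, 0.8, -0.5), (-101, -0.1, -0.2), (-103, 0.1, -0.5), (-105, 0.6, -0.9), (-107, 3.5, -2.1), (-109, 10.2, -4.9)]
35.0833 [10.56595786 -0.75732856 -4.85602582] [0.53965947 0.2967349  0.06113636]
```

The stop was felt at about -108°, as expected with the cage play. Now I'll back off, release, lift and check.

```bash
python3 - <<'E'
from h import *
fingers.set_gripper(.034);p=bot.state()["ee_pos"]
bot.move_straight([p[0],p[1],.2],vel=.25)
c=cams.calibration("wrist");p,d=cams.capture("wrist");cv2.imwrite("pics/w4.png",p[:,:,::-1])
Q=cloud(c,d);v=Q[...,2];m=red(p)&(np.hypot(Q[...,0]-.553,Q[...,1]-.339)<.06)&(v>.1)&(v<.12)
q=np.median(Q[m],0);print("peg",q,m.sum(),"angle",np.degrees(np.arctan2(q[1]-.339,q[0]-.553)),"want",-102.2)
r=np.hypot(Q[...,0]-.534,Q[...,1]-.251);m=(r>.03)&(r<.05)&(v>.05)&(v<.078)&~red(p);print("disc",np.median(v[m]))
print(bot.state()["time"],bot.state()["ft_force"])
E
```

```text
peg [0.54429852 0.29543444 0.11388957] 158 angle -101.29522466302014 want -102.2
disc 0.07128128002864625
36.1167 [ 0.34347633 -0.57676742  0.1009401 ]
```

View pics/w4.png

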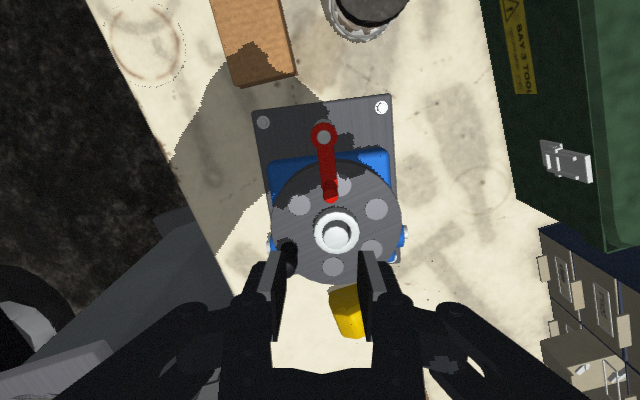

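The keeper runs from its post (323,137) to the peg (330,192), pointing at the hub (336,234), over the rim and at its stop. The wheel is home and the robot is clear.

```bash
python3 -c "
from plant import bot
print(bot.job_done())"
```

```text
the job is handed in; nothing more can be done
None
```

The wheel dropped home after about an 81° clockwise turn, the red keeper is at its stop over the rim, the jar, sanding block and tape measure were not touched as far as I could see, and the job was handed in at about 36 s.

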